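# Load the wire reel and hold the feed arm out at its second stop

### The arm

A 6-joint arm with a two-finger parallel gripper is mounted at the origin on the work surface. World frame = base frame: x ahead of the robot, y to its left, z up, the work surface at z = 0. Lengths are in m, angles in rad, forces in N, time in s.
With the tool pointing down it reaches from about 0.325 to 0.775 m from the base axis. Payload 5.5 kg.
Tool frame: the origin (TCP) lies at the centre of the arm's flange, where the gripper is bolted on; the fingertips stand 182 mm ahead of it and the grasp point (between the pads) lies 163 mm ahead of it; z points along the fingers, y is the line along which they close (so a half turn about z gives the same grasp; the last joint's range is limited). The gripper opens to 88 mm and grips with 3 to 60 N. Pads are 20 mm wide; open, the fingers measure 115 mm over their backs; the gripper's body (75 mm by 178 mm) begins 61 mm behind the grasp point.
Start: joints at [-1.347, 0.091, 1.231, -0, 1.82, -0.057], TCP at [0.166, -0.577, 0.405] pointing down, gripper open.
Joint ranges: [-2.87, 2.87], [-0.86, 2.18], [0.17, 2.46], [-1.51, 4.65], [0.06, 2.69], [-2.65, 2.65]. Speed limits (rad/s): [2.57, 2.57, 3.01, 3.14, 3.14, 3.14].

### API

Orientations are given as a unit quaternion [w, x, y, z].
In Python, from bench import manip, gripper_open, close, eyes, order, finder gives the robot as it stands. Calls block until the motion is done:
- manip.move_to(position, orientation): joint-space move of the TCP to a pose.
- manip.move_l(position, speed=0.15, orientation=None): straight line of the TCP; orientation=None keeps the orientation; speed is the mean speed in m/s.
- manip.movej(angles): joint-space move.
- gripper_open() and close(): open the fingers fully, or close them until they stop; the grip force is fixed at half the most.
- manip.hold(seconds).
- manip.inverse_kinematics(position, orientation): joint angles nearest the present ones, or None.
- manip.state(): the state.
- eyes.get_image(name): name is "side" or "top" or "wrist"; returns a dict with "frame" (480x640x3 uint8, blue, green, red), "depth" (480x640 float32, m along the optical axis (not along the pixel's ray), 0 where there is no reading), "camera_matrix" (3x3 intrinsics, pixels), "view" (4x4, takes a point from world to camera coordinates). Camera axes: x right, y up, looking along -z (the intrinsics and any distortion apply to the point x, -y, -z); pixel columns grow to the right and rows downward; lengths in m; the calibration is good to about 2 mm. A picture is of the moment at which its call begins.
A pose or a line that the arm cannot do raises manip.IKError and nothing moves.
- order.job_done(): hands the job in; it is judged then, once.
Trained networks look in a picture, given as the dict that the camera call returned (one of the last four; its "shot" number tells which), for a name from the list of things; names that differ only in an ending like _2 or _b are one class to them, and where a whole thing is asked for, a point or a joint stands for the part that bears it (a point fixed in the world has none). Each returns a list of dicts, best first, with "conf" (0 to 1); they miss things now and then, are a little off and sometimes report something else, mostly with a low value. They report only what shows in the picture. A call takes as long as a camera call.
- finder.regions_of(target, picture): "mask" (480x640 bool, what is visible of it) and "bbox" ([left, top, right, bottom] in pixels, round what is visible of it).
The state is a dict: "time": time; "joint_pos": joint angles; "dq": joint speeds; "joint_torque": joint torques, N m; "ee_pos": TCP position; "ee_rot": TCP orientation; "ft_force": force on the tool from outside, world axes, zero at the start; "moment": the same for the moment, N m; "finger_gap": finger opening in m; "finger_force": force on a finger pad.
Only numpy, scipy, OpenCV 4.12 (cv2) and the standard library are available. Lean on these libraries where they do the work, as an engineer would, in place of code of your own. Each camera call takes 0.05 s, during which the arm holds its last target. There are 200 camera calls.

### The job

Set the full blue-flanged wire reel down over the upright spindle of the grey feed stand, so that it sits fully home, and let go of it. Then squeeze the telescopic feed arm's black handle so that its red side button is pressed in, pull the handle straight out to its second stop (the end of its travel), and finish there still gripping the handle, with the button kept in, so that your hand and not the latch holds the arm out. Leave everything else on the desk where it is.

Things in the scene. Friction and masses are not known exactly. Their poses are not given: they have to be found in the camera images.
- spool: The full wire reel: blue plastic flanges, silver winding filled almost to the flange edge, so it handles as a plain cylinder 54 mm in diameter and 46 mm high, about 250 g. It stands upright on the desk, its bore (19 mm diameter, right through) vertical. Origin: centre of the underside; z up along the bore.
- empty_spool: Another reel of the same outer size (flanges 54 mm, height 46 mm, bore 19 mm), all grey, with a bare thin core of 26 mm diameter and flanges 3 mm thick, 40 g. Stands upright near the full one; not to be used or moved. Origin: centre of the underside.
- stand: Feed stand fixed to the desk: grey base plate 10 mm thick (x -95..+60, y -55..+100 mm in its frame), the upright spindle at x -60, y +40 mm, and a square aluminium tube 26 x 26 mm parallel to y, axis at x +30 mm, 60 mm above the desk, y -55..+100 mm. The rod with the handle pulls out of the tube's -y end, along stand -y. Origin on the desk surface; only yaw varies.
- spindle_seat (a point): Centre of the foot of the spindle, on the small black collar (44 mm diameter) the reel's underside rests on when fully home, 14 mm above the desk. The steel spindle, 12 mm diameter, rises 66 mm above this point (top 6 mm tapered). Axes as the stand's.
- handle: Black handle of the telescopic arm, 26 (x) x 50 (y) x 36 (z) mm, axes as the stand's. Origin: its centre, 60 mm above the desk, 35 mm beyond the tube mouth at the start; only desk below; a wire eye sticks out 22 mm from its -y end. Grip from above across x: one finger on the plain -x face, the other on the red button on +x. Width over the button 34 mm out, 28 mm pressed in.
- button_face (a point): Centre of the outer face of the red button, at half the handle's height and length, 21 mm in +x from the handle's centre when out, 15 mm when fully in. The button face is 24 mm (y) x 26 mm (z).
- release (a joint): Travel of the red button: 0 is out, 0.006 m fully in (towards stand -x). A spring pushes it out, about 1 N at first and 5.3 N when fully in. When it is in by 3 mm or less the latch can lock the arm; well in, the arm is free.
- telescope (a joint): How far the arm is out along stand -y: 0 in (starts latched); 0.055 m first stop (blue band shows on the rod); 0.110 m second stop, the hard end of travel (two red bands show). The latch drops in at each if the button is out; with the button in it slides freely, past the first stop too. Spring and friction resist a pull with 3 to 5 N; let go with the button in, it runs back.
- enclosure: Dented aluminium project box 120 x 80 x 50 mm, loose, leave alone. Origin: centre of the underside.
- relay: Clear-topped black relay cube 28 x 28 x 38 mm, loose, leave alone. Origin: centre of the underside.
- spudger: White nylon spudger lying flat, 125 x 9 x 6 mm, loose, leave alone. Origin: under the middle of its handle; x along it.
- chip_tube: Blue translucent chip tube 280 x 14 x 10 mm lying flat, loose, leave alone. Origin: under its centre; x along it.
- screwdriver: Red-handled screwdriver lying on the desk, 170 mm long, loose, leave alone. Its x runs from handle to tip.
- scrap_bin (a joint): Tilt of the grey steel scrap bin (160 x 190 x 140 mm, on side pins in a fixed frame at the left end of the desk): 0 upright, positive tips forward. Leave alone.

How it is judged:
By the outcome, as a careful person would: the job done as asked, in the order asked, and still so for the second after the job is handed in, while the arm keeps its last pose, push and grip.
It also fails if it takes over 61 s, if anything falls off the work surface, if the arm or the gripper's body presses on something with over 40 N, if the wrist force passes 120 N, or if a joint passes its speed limit or range.

## Working session

There is one attempt and no reset: what is moved stays moved. The work goes in short steps, each a Python script; the robot and the scene stay as the last script left them, time stands still between calls to the robot, and variables do not carry over. Pictures are saved under pics/ and viewed, at most 10 in all, crops included, and the job is handed in when it is done.

```bash
mkdir -p pics; ls; cat > h.py <<'E'
import numpy as np, cv2
from bench import manip, gripper_open, close, eyes, order, finder
def cloud(p):
    d=p["depth"];K=np.array(p["camera_matrix"]);v,u=np.mgrid[:480,:640]
    c=np.stack([(u-K[0,2])/K[0,0]*d,-(v-K[1,2])/K[1,1]*d,-d,np.ones_like(d)],-1)
    w=c@np.linalg.inv(np.array(p["view"])).T
    w[d<=0]=np.nan
    return w[...,:3]
def find(name,p,n=2):
    return finder.regions_of(name,p)[:n]
E
python3 - <<'E'
from h import *
for n in ("top","side"):
    p=eyes.get_image(n); cv2.imwrite(f"pics/{n}0.png",p["frame"]); w=cloud(p)
    print(n,[k for k in p], np.round(np.linalg.inv(p["view"])[:3,3],3))
    for t in ("spool","empty_spool","stand","handle","button_face","enclosure","relay","screwdriver","chip_tube","spudger"):
        for r in find(t,p):
            q=w[r["mask"]];q=q[~np.isnan(q[:,0])]
            if len(q): print(t,round(r["conf"],2),r["bbox"],len(q),np.round(np.median(q,0),3),np.round(np.percentile(q,2,axis=0),3),np.round(np.percentile(q,98,axis=0),3))
print(manip.state())
E
```

```text
bench.py
pics
top ['frame', 'depth', 'camera_matrix', 'view', 'shot'] [0.352 0.033 1.245]
empty_spool 0.7 [455.1, 284.0, 476.3, 303.9] 401 [ 0.452 -0.352  0.044] [ 0.428 -0.379 -0.001] [ 0.474 -0.331  0.05 ]
stand 0.77 [220.4, 236.1, 301.5, 298.1] 3524 [0.538 0.207 0.011] [0.459 0.094 0.005] [0.605 0.287 0.078]
stand 0.74 [474.0, 186.8, 517.1, 233.4] 1566 [ 0.671 -0.44   0.049] [ 0.616 -0.485  0.009] [ 0.732 -0.406  0.054]
handle 0.69 [276.8, 240.4, 307.7, 254.2] 291 [0.584 0.102 0.075] [0.572 0.061 0.045] [0.604 0.134 0.081]
button_face 0.17 [277.5, 240.2, 301.2, 255.1] 250 [0.584 0.102 0.076] [0.572 0.079 0.048] [0.604 0.131 0.081]
enclosure 0.89 [473.0, 182.8, 518.2, 233.8] 1598 [ 0.671 -0.44   0.049] [ 0.616 -0.486  0.005] [ 0.733 -0.406  0.054]
enclosure 0.65 [280.7, 237.7, 305.4, 255.9] 284 [0.585 0.1   0.076] [ 0.572  0.071 -0.002] [0.604 0.132 0.081]
relay 0.74 [418.2, 222.1, 431.9, 237.3] 138 [ 0.62  -0.252  0.036] [ 0.61  -0.269  0.004] [ 0.635 -0.241  0.042]
relay 0.38 [276.7, 239.8, 305.5, 254.7] 289 [0.584 0.105 0.076] [ 0.572  0.077 -0.   ] [0.605 0.137 0.081]
screwdriv
[... 2210 characters left out ...]
t_pos': array([-1.34669930e+00,  9.10790820e-02,  1.23065734e+00, -2.06042251e-05,
        1.81978890e+00, -5.67036150e-02]), 'dq': array([ 7.20128143e-04,  7.07459690e-05, -6.76792667e-04, -5.93232091e-04,
        1.76755314e-03,  6.66487909e-04]), 'joint_torque': array([ 6.33159252e-04, -4.46205533e+01, -4.06516027e+01,  6.96626399e-02,
        1.94324908e-02,  4.73816851e-05]), 'ee_pos': array([ 0.16627173, -0.57651869,  0.40466785]), 'ee_rot': array([ 3.43832263e-05,  9.90160410e-01,  1.39936994e-01, -7.13489378e-06]), 'ft_force': array([-0.16884183, -0.63532419,  0.61706983]), 'moment': array([ 0.04106002,  0.04408342, -0.06664778]), 'finger_force': 0.0, 'finger_gap': 0.087803895308473}
```

```bash
python3 - <<'E'
import cv2,numpy as np
a=cv2.imread("pics/top0.png")[120:380,170:530]; b=cv2.imread("pics/side0.png")[170:480,200:460]
a=cv2.resize(a,(800,577)); cv2.imwrite("pics/topc.png",a)
cv2.imwrite("pics/sidec.png",cv2.resize(b,(503,600)))
E
```

```text
(no output)
```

View pics/topc.png

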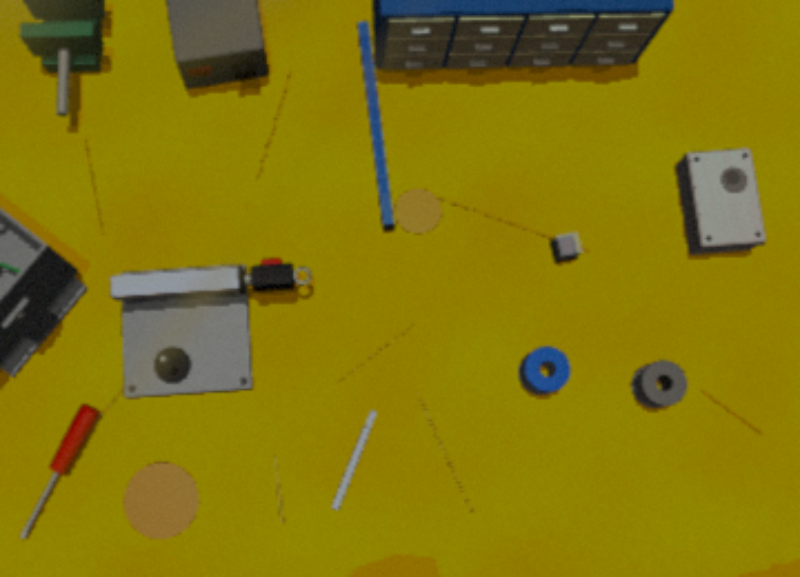

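View pics/sidec.png

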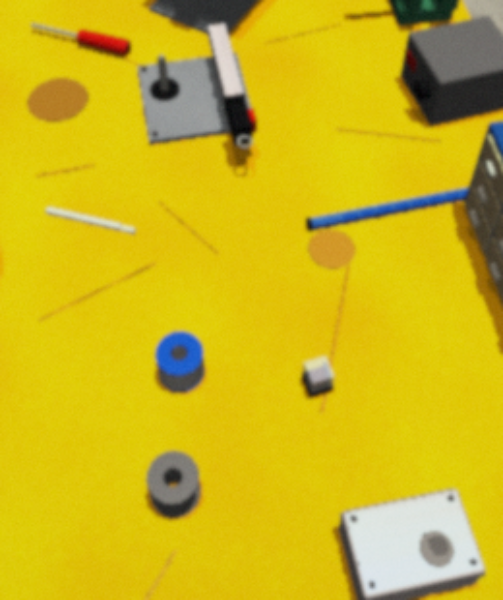

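The top view shows the blue reel at (546,370) in the crop, the grey one at (661,384), the stand at lower left with its spindle at (172,364), and the handle at (272,277) with the red button on its far (+x) side. This agrees with the world positions. Next I'll take closer looks with the wrist camera.

```bash
cat >> h.py <<'E'
from scipy.spatial.transform import Rotation as R
def quat(yaw,flip=0):
    # tool y along +-(stand x), z down
    s=-1 if flip else 1
    y=s*np.array([np.cos(yaw),np.sin(yaw),0]); z=np.array([0,0,-1.]); x=np.cross(y,z)
    q=R.from_matrix(np.stack([x,y,z],1)).as_quat(); return np.array([q[3],*q[:3]])
E
python3 - <<'E'
from h import *
for f in (0,1):
    for P in ([.471,-.222,.35],[.49,.2,.35],[.585,.1,.22]):
        j=manip.inverse_kinematics(P,quat(0,f)); print(f,None if j is None else np.round(j,2))
f=min((0,1),key=lambda f:abs(manip.inverse_kinematics([.471,-.222,.35],quat(0,f))[5]))
print("flip",f)
for n,P in (("spool",[.43,-.222,.38]),("stand",[.50,.15,.42])):
    manip.move_to(P,quat(0,f)); manip.hold(.3)
    p=eyes.get_image("wrist"); np.savez(f"pics/w_{n}.npz",**{k:np.array(v) for k,v in p.items()}); cv2.imwrite(f"pics/w_{n}.png",p["frame"])
    w=cloud(p); print(n,np.round(np.linalg.inv(p["view"])[:3,3],3))
    for t in ("spool","spindle_seat","stand","handle","button_face"):
        for r in find(t,p):
            q=w[r["mask"]];q=q[~np.isnan(q[:,0])]
            if len(q): print(t,round(r["conf"],2),r["bbox"],len(q),np.round(np.median(q,0),4),np.round(np.percentile(q,2,axis=0),3),np.round(np.percentile(q,98,axis=0),3))
cv2.imwrite("pics/w2.png",np.hstack([cv2.resize(cv2.imread(f"pics/w_{n}.png"),(400,300)) for n in("spool","stand")]))
print(manip.state()["time"])
E
```

```text
0 [-0.51 -0.13  1.54 -0.    1.73 -0.51]
0 [ 0.32 -0.1   1.52 -0.    1.72  0.32]
0 [ 0.11  0.12  1.53 -0.    1.49  0.11]
1 [-0.51 -0.13  1.54 -0.    1.73  2.64]
1 None
1 None
flip 0
spool [ 0.43  -0.138  0.36 ]
spool 0.83 [332.0, 179.1, 403.8, 255.5] 4154 [ 0.4719 -0.2175  0.0456] [ 0.448 -0.243  0.005] [ 0.496 -0.195  0.047]
stand [0.501 0.234 0.4  ]
spool 0.43 [255.3, 14.0, 444.9, 317.7] 36223 [0.5443 0.2126 0.0107] [0.46  0.096 0.008] [0.594 0.286 0.078]
spool 0.37 [434.2, 251.5, 445.0, 287.0] 253 [0.6037 0.104  0.0727] [0.6  0.07 0.  ] [0.631 0.114 0.075]
spindle_seat 0.63 [256.1, 15.2, 443.9, 315.4] 36060 [0.5441 0.2128 0.0107] [0.46  0.097 0.008] [0.594 0.286 0.078]
spindle_seat 0.52 [396.5, 233.1, 441.8, 319.0] 2726 [0.5838 0.1072 0.077 ] [0.573 0.062 0.047] [0.606 0.13  0.079]
stand 0.85 [255.7, 17.0, 444.2, 316.9] 36041 [0.5444 0.2126 0.0107] [0.46  0.095 0.008] [0.594 0.286 0.078]
handle 0.84 [397.9, 238.5, 442.4, 317.6] 2615 [0.5838 0.1073 0.0771] [0.573 0.063 0.05 ] [0.605 0.13  0.079]
button_face 0.78 [433.2, 250.7, 443.3, 285.4] 235 [0.6036 0.1048 0.0728] [0.6   0.092 0.062] [0.607 0.114 0.074]
5.3417
```

View pics/w2.png

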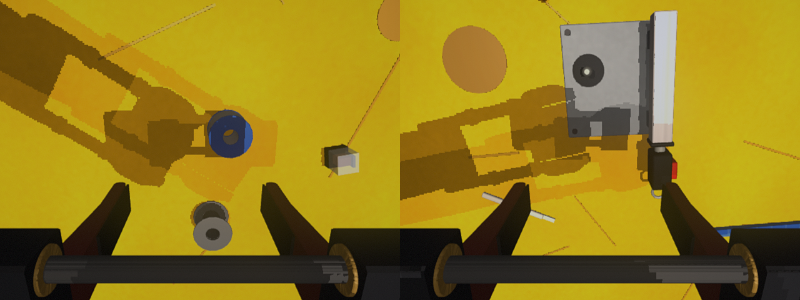

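The wrist pictures show the reel's top face clearly at about (230,135) on the left, and the stand with its spindle at (588,70), the tube, and the red button at (675,170) on the right. Next I'll fit the geometry.

```bash
python3 - <<'E'
from h import *
def load(n): return dict(np.load(f"pics/w_{n}.npz"))
p=load("spool"); w=cloud(p); q=w.reshape(-1,3)
m=(np.hypot(q[:,0]-.472,q[:,1]+.2175)<.05)&(q[:,2]>.040)&(q[:,2]<.055)
(c,r)=cv2.minEnclosingCircle((q[m,:2]*1000).astype(np.float32)); print("spool",c,r,m.sum(),np.median(q[m,2]))
p=load("stand"); w=cloud(p); q=w.reshape(-1,3); f=p["frame"].reshape(-1,3).astype(int)
box=(q[:,0]>.42)&(q[:,0]<.65)&(q[:,1]>.03)&(q[:,1]<.33)
def rect(n,m):
    r=cv2.minAreaRect((q[m,:2]*1000).astype(np.float32)); print(n,np.round(r[0],1),np.round(r[1],1),round(r[2],2),m.sum(),np.round(np.median(q[m,2]),4)); return r
h=box&(q[:,2]>.068)&(q[:,2]<.076); rect("tube top",h&(q[:,1]>.14))
rect("plate",box&(q[:,2]>.006)&(q[:,2]<.0155))
hh=box&(q[:,2]>.074)&(q[:,2]<.085)&(q[:,1]<.15); rect("handle",hh&(q[:,0]>.55)); rect("handle top dark",hh&(q[:,0]>.55)&(f.sum(1)<200))
# spindle
s=(np.hypot(q[:,0]-.49,q[:,1]-.23)<.06)
for lo,hi in((.0125,.020),(.02,.04),(.04,.07),(.07,.09)):
    k=s&(q[:,2]>lo)&(q[:,2]<hi)&(q[:,0]<.54)
    if k.sum()>2: print("spin",lo,k.sum(),np.round(q[k].mean(0),4),np.round(cv2.minEnclosingCircle((q[k,:2]*1000).astype(np.float32)),1) if 0 else cv2.minEnclosingCircle((q[k,:2]*1000).astype(np.float32)))
red=box&(f[:,2]>120)&(f[:,1]<70)&(f[:,0]<70); print("red",red.sum(),np.round(np.percentile(q[red],[2,50,98],axis=0),4))
# tube edges line fit
t=h&(q[:,1]>.14); v=q[t,:2]; 
for side in (5,95):
    ys=np.arange(.15,.29,.01); xs=[np.percentile(v[abs(v[:,1]-y)<.005,0],side) if (abs(v[:,1]-y)<.005).sum()>5 else np.nan for y in ys]
    xs=np.array(xs);g=~np.isnan(xs);print("edge",side,np.polyfit(ys[g],xs[g],1),xs[g][[0,-1]])
E
```

```text
spool (472.71185302734375, -220.44789123535156) 26.877635955810547 3402 0.04588603476246636
tube top [540.6 213.1] [109.2 152. ] 3.05 7710 0.0729
plate [506.7 224.9] [137.6 185.3] 2.79 24194 0.01
handle [588.6 114. ] [32.8 73.4] 4.28 1928 0.0776
handle top dark [585.5 109.7] [28.9 63.5] 1.6 1852 0.0777
spin 0.0125 1900 [0.4902 0.229  0.014 ] ((491.89434814453125, 233.36683654785156), 54.61180114746094)
spin 0.02 6 [0.4947 0.2302 0.0298] ((493.77606201171875, 228.98585510253906), 4.644431114196777)
spin 0.04 10 [0.4947 0.2301 0.0575] ((493.621826171875, 229.67477416992188), 4.436545372009277)
spin 0.07 209 [0.4908 0.2272 0.0776] ((490.7926330566406, 227.0883026123047), 5.8265886306762695)
red 202 [[0.6002 0.0922 0.0716]
 [0.6035 0.1034 0.0729]
 [0.6068 0.1138 0.0745]]
edge 5 [-0.0939624   0.58396214] [0.57190411 0.56597951]
edge 95 [-0.04658586  0.60252542] [0.5956318 0.5894923]
```

```bash
python3 - <<'E'
from h import *
q=quat(.05)
S=np.array([.4727,-.2204]); T=np.array([.4906,.2277])
gripper_open()
manip.move_to([*S,.163+.110],q); manip.move_l([*S,.193],.12); manip.hold(.2)
print(manip.state()["ee_pos"])
close(); s=manip.state(); print("gap",s["finger_gap"],s["finger_force"])
manip.move_l([*S,.193+.115],.2); s=manip.state(); print("gap",s["finger_gap"],s["ft_force"])
manip.move_l([*T,.193+.115],.3); manip.hold(.3)
s=manip.state(); print("gap",s["finger_gap"],s["ft_force"],s["ee_pos"],s["time"])
p=eyes.get_image("wrist"); cv2.imwrite("pics/w_held.png",p["frame"]); w=cloud(p).reshape(-1,3); c=s["ee_pos"]
r=find("spool",p,1); print([(x["conf"],x["bbox"]) for x in r])
m=(np.hypot(*(w[:,:2]-c[:2]).T)<.032)&(abs(w[:,2]-(.115+.046))<.006)
print(m.sum(),np.median(w[m],0),cv2.minEnclosingCircle((w[m,:2]*1000).astype(np.float32)))
b=w[r[0]["mask"]] if r else w[:1]; print(np.nanpercentile(b,[2,50,98],axis=0))
p=eyes.get_image("side"); cv2.imwrite("pics/side1.png",cv2.resize(p["frame"][100:260,220:400],(540,480)))
E
```

```text
[ 0.4730133  -0.22055109  0.19410432]
gap 0.05268849781511222 29.999846178106964
gap 0.05269607669908007 [-0.03130555 -0.26659478 -2.37754816]
gap 0.05278931117597446 [-0.82348308  0.40284562 -1.17072519] [0.49072583 0.2271269  0.30811825] 11.3667
[(0.9, [234.5, 252.7, 391.0, 413.3])]
14942 [0.49066573 0.23320198 0.16093182] ((490.4842834472656, 231.8463897705078), 30.6178035736084)Traceback (most recent call last):
  File "<stdin>", line 15, in <module>
IndexError: boolean index did not match indexed array along axis 0; size of axis is 307200 but size of corresponding boolean axis is 480
```

View pics/w_held.png

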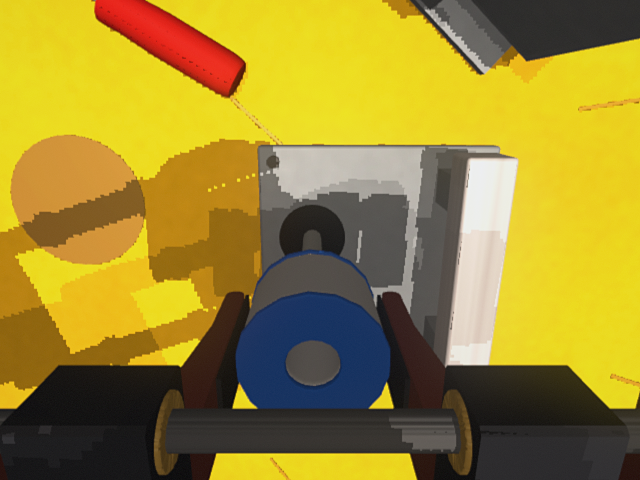

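The reel is held level. Its bore shows at about (313,363) and the collar and spindle at about (312,235), just beyond it. I'll measure the bore in world coordinates and also refine the spindle position.

```bash
python3 - <<'E'
from h import *
manip.hold(.1)
p=eyes.get_image("wrist"); W=cloud(p); f=p["frame"].astype(int); K=np.array(p["camera_matrix"]); C=np.linalg.inv(p["view"])
def at(u,v,z):
    d=C[:3,:3]@np.array([(u-K[0,2])/K[0,0],-(v-K[1,2])/K[1,1],-1]); o=C[:3,3]; return o+d*(z-o[2])/d[2]
top=(abs(W[...,2]-.161)<.004)&(f[...,0]-f[...,2]>50)
sub=np.zeros((480,640),bool);sub[280:415,225:400]=1
cn,h=cv2.findContours((top&sub).astype(np.uint8),cv2.RETR_CCOMP,cv2.CHAIN_APPROX_NONE)
for c in cn:
    if len(c)>60:
        pts=np.array([at(*x,.161)[:2] for x in c[:,0]])
        pts=pts[c[:,0,1]<395]
        A=np.c_[2*pts,np.ones(len(pts))];s=np.linalg.lstsq(A,(pts**2).sum(1),rcond=None)[0]
        print(len(c),s[:2],np.sqrt(s[2]+s[0]**2+s[1]**2))
# collar: dark ellipse
q=W.reshape(-1,3);g=f.reshape(-1,3).sum(1)
k=(np.hypot(q[:,0]-.4905,q[:,1]-.228)<.03)&(q[:,2]>.0122)&(q[:,2]<.017)
print("collar",k.sum(),cv2.minEnclosingCircle((q[k,:2]*1000).astype(np.float32)))
print(C[:3,3],manip.state()["ee_pos"])
E
```

```text
410 [0.4910542  0.22860438] 0.026088240376250807
149 [0.49101083 0.22856731] 0.009496443265291615
collar 2199 ((490.7148742675781, 227.3485565185547), 22.006664276123047)
[0.48675152 0.31234957 0.2879298 ] [0.49061295 0.22764038 0.30802408]
```

```bash
python3 - <<'E'
from h import *
T=np.array([.4903,.2265])
manip.move_l([*T,.308],.1); manip.hold(.2)
z0=manip.state()["ft_force"]
for z in (.285,.265,.245,.225,.213):
    manip.move_l([*T,z],.08); s=manip.state(); d=s["ft_force"]-z0; print(z,np.round(d,1),np.round(s["ee_pos"],4))
    if np.abs(d).max()>8: print("STOP"); break
else:
    for z in np.arange(.211,.2035,-.001):
        manip.move_l([*T,z],.03); manip.hold(.05); s=manip.state(); d=s["ft_force"]-z0; print(round(z,4),np.round(d,1),np.round(s["ee_pos"],4))
        if d[2]>5: break
print(s["time"])
p=eyes.get_image("side"); cv2.imwrite("pics/side2.png",cv2.resize(p["frame"][130:270,230:390],(640,560)))
E
```

```text
0.285 [0.3 0.4 0. ] [0.4901 0.2264 0.2838]
0.265 [-0.  -1.   0.6] [0.4901 0.2264 0.264 ]
0.245 [ 0.1 -0.4  0.3] [0.4901 0.2264 0.244 ]
0.225 [-0.7 -0.5 -0.2] [0.49   0.2264 0.224 ]
0.213 [ 0.5 -1.1 -0. ] [0.49   0.2264 0.2121]
0.211 [ 0.7 -0.8  0.1] [0.4904 0.2265 0.2112]
0.21 [-0.4 -0.3 -1. ] [0.4903 0.2265 0.21  ]
0.209 [-0.4 -0.4 -1.3] [0.4903 0.2265 0.2089]
0.208 [ 0.4 -0.2  0.5] [0.4903 0.2265 0.2079]
0.207 [-0.  -0.2  0.7] [0.4903 0.2265 0.207 ]
0.206 [-2.9 -2.3  8. ] [0.4903 0.2265 0.207 ]
15.8
```

View pics/side2.png

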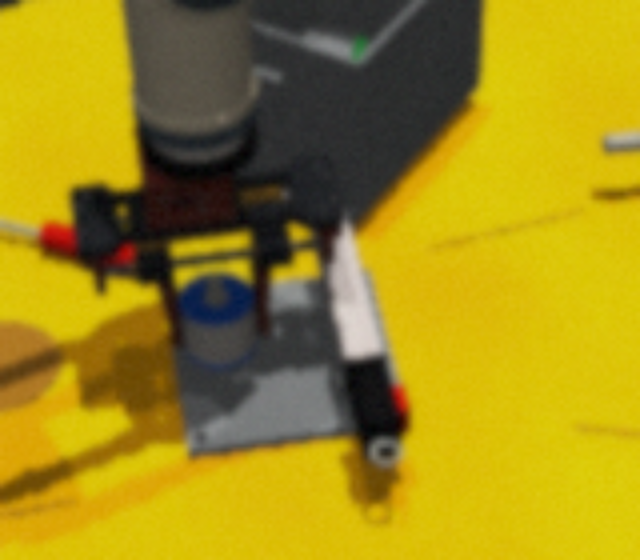

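The reel is home: contact came at TCP z 0.207, exactly as predicted, and the spindle shows through the bore at about (215,290). I'll release it, check it, then measure the handle.

```bash
python3 - <<'E'
from h import *
T=np.array([.4903,.2265]); q=quat(.05)
manip.move_l([*T,.2068],.03); gripper_open(); manip.move_l([*T,.33],.2)
manip.move_to([.587,.06,.36],q); manip.hold(.4)
p=eyes.get_image("wrist"); cv2.imwrite("pics/w_h.png",p["frame"]); w=cloud(p).reshape(-1,3); f=p["frame"].reshape(-1,3).astype(int)
m=(np.hypot(*(w[:,:2]-[.4907,.2274]).T)<.04)&(abs(w[:,2]-.06)<.005)&(w[:,0]<.53)
print("spool top",m.sum(),np.median(w[m,2]),cv2.minEnclosingCircle((w[m,:2]*1000).astype(np.float32)))
C=np.array([.5870,.1024]);a=np.array([np.cos(.05),np.sin(.05)]);b=np.array([-a[1],a[0]])
l=np.c_[(w[:,:2]-C)@a,(w[:,:2]-C)@b]
near=(abs(l)<.045).all(1)
k=near&(abs(w[:,2]-.078)<.002); print("handle top (stand frame mm)",k.sum(),np.round(1000*np.percentile(l[k],[1,50,99],axis=0),1))
rd=near&(f[:,2]>100)&(f[:,1]<70)&(f[:,0]<70); print("red",rd.sum(),np.round(1000*np.percentile(np.c_[l,w[:,2]][rd],[1,50,99],axis=0),1))
t=(abs(w[:,2]-.073)<.0015)&(w[:,1]>.15)&(w[:,0]>.55)&(w[:,0]<.61)
if t.sum(): print("tube",np.round(1000*np.percentile(l[t],[2,50,98],axis=0),1),[np.round(1000*np.percentile(l[t&(abs(l[:,1]-y)<.004),0],[5,95]),1) for y in (.06,.09,.12) if (t&(abs(l[:,1]-y)<.004)).any()])
print(manip.state()["time"],manip.state()["ee_pos"])
E
```

```text
spool top 0 nan ((0.0, 0.0), 0.0)
handle top (stand frame mm) 3202 [[-12.6 -24.5]
 [ -0.3   0.5]
 [ 11.8  23.6]]
red 478 [[ 12.7 -15.1  53. ]
 [ 16.6  -0.8  72.7]
 [ 21.7  10.7  74.6]]
tube [[-12.1  48.6]
 [  0.1  74. ]
 [ 12.2  97.5]] [array([-11.4,  11.2]), array([-11.1,  11.3])]
18.8333 [0.58681898 0.06059519 0.36010887]
  return _methods._mean(a, axis=axis, dtype=dtype,
  ret = ret.dtype.type(ret / rcount)
```

View pics/w_h.png

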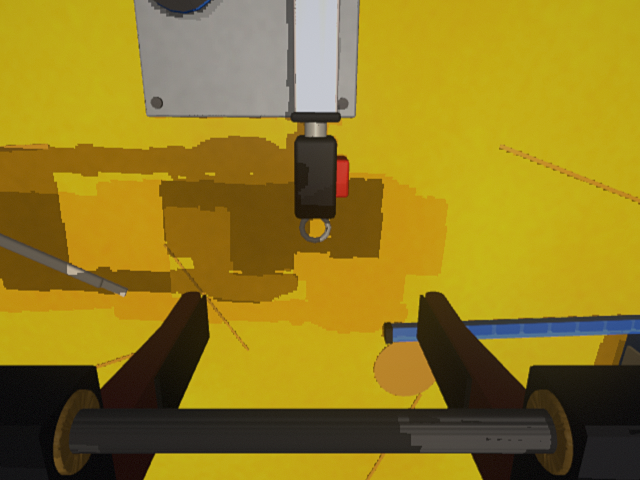

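The handle is clear and square in view, its top spanning (295–336, 136–218), with the red button at (342,176). The fit is within 0.5 mm. I'll grip it now.

```bash
python3 - <<'E'
from h import *
q=quat(.05);C=np.array([.5870,.1020]);a=np.array([np.cos(.05),np.sin(.05)]);b=np.array([-a[1],a[0]])
p=eyes.get_image("side"); w=cloud(p).reshape(-1,3)
m=(np.hypot(*(w[:,:2]-[.4907,.2274]).T)<.04)&(abs(w[:,2]-.06)<.004)&(w[:,0]<.53)
print("spool top",m.sum(),np.median(w[m],0))
G=C+.0004*a
manip.move_to([*G,.29],q); manip.move_l([*G,.223],.1); manip.hold(.2)
z0=manip.state()["ft_force"]
close(); manip.hold(.2); s=manip.state(); print("gap",s["finger_gap"],s["finger_force"],np.round(s["ft_force"]-z0,1),np.round(s["ee_pos"],4),s["time"])
p=eyes.get_image("side"); cv2.imwrite("pics/side3.png",cv2.resize(p["frame"][130:270,230:390],(640,560)))
E
```

```text
spool top 158 [0.48920874 0.22108164 0.05898077]
gap 0.027630018993412414 29.99783456325531 [-3.6  0.5  0.8] [0.5872 0.102  0.2229] 21.4833
```

View pics/side3.png

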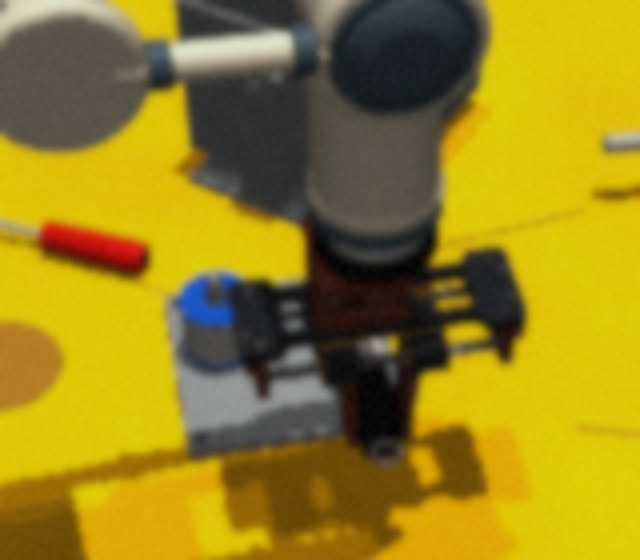

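The fingers straddle the handle at about (378,400), and the gap of 27.6 mm means the button is fully in. The reel sits home, with its top at 59–60 mm. Now I'll pull the handle out.

```bash
python3 - <<'E'
from h import *
a=np.array([np.cos(.05),np.sin(.05)]);b=np.array([-a[1],a[0]]);G=np.array([.5870,.1020])+.0004*a
s=manip.state();z0=s["ft_force"]; p0=s["ee_pos"]
def go(d,v):
    manip.move_l([*(G-d*b),.223],v); manip.hold(.1); s=manip.state(); F=s["ft_force"]-z0
    print(round(d,4),np.round(F,1),"out",round(-(s["ee_pos"]-p0)[:2]@b,4),round(s["finger_gap"],4),s["time"]); return F[:2]@b
for d in (.005,.03,.055,.08,.1,.107):
    if go(d,.08)>20: print("STOP");break
else:
    for d in np.arange(.108,.115,.001):
        if go(d,.03)>11: break
p=eyes.get_image("side"); cv2.imwrite("pics/side4.png",cv2.resize(p["frame"][150:290,230:390],(640,560)))
E
```

```text
0.005 [-1.3  0.6 -0.1] out 0.005 0.0273 21.8833
0.03 [-1.3  2.   0.3] out 0.03 0.0274 22.4417
0.055 [-3.   1.1  0.2] out 0.0549 0.0273 23.0
0.08 [-2.9  0.6  0.1] out 0.0799 0.0277 23.5583
0.1 [-2.9  3.  -0.4] out 0.0998 0.0276 24.0583
0.107 [-3.5  2.3  0.1] out 0.1067 0.0272 24.4083
0.108 [-3.3  3.9  0.5] out 0.1074 0.0276 24.7583
0.109 [-3.7  4.2  0.4] out 0.1084 0.0277 25.1083
0.11 [-3.5  4.2  0.9] out 0.1093 0.0276 25.4583
0.111 [-2.8  4.6  0.5] out 0.1103 0.0272 25.8083
0.112 [-3.7  7.9  0.8] out 0.1106 0.0272 26.1583
0.113 [-4.5 10.9  1.5] out 0.1109 0.0277 26.5083
```

View pics/side4.png

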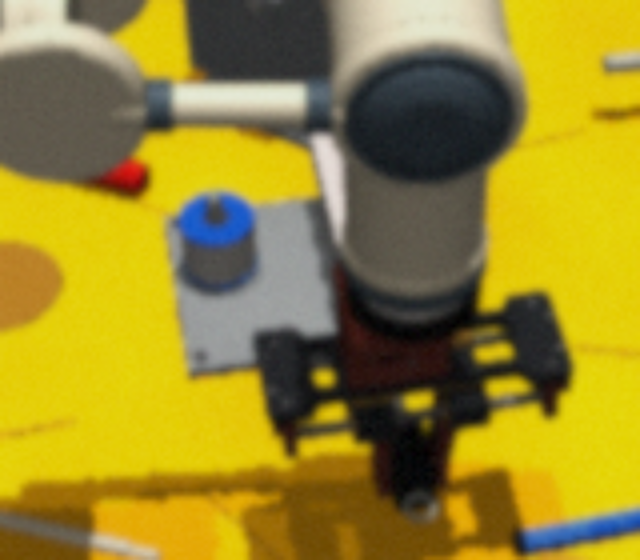

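The side view shows the reel home at (217,240) and the hand pulled out with the handle at (415,460). The force rises at 110.6 mm, so it is at the end stop. I'll check the bands with one wrist view.

```bash
python3 - <<'E'
from h import *
p=eyes.get_image("wrist"); cv2.imwrite("pics/w_end.png",p["frame"]); s=manip.state(); print(s["finger_gap"],s["ft_force"],s["time"])
E
```

```text
0.027401708814841746 [-7.07247969 10.33376563  3.54227855] 26.6083
```

View pics/w_end.png

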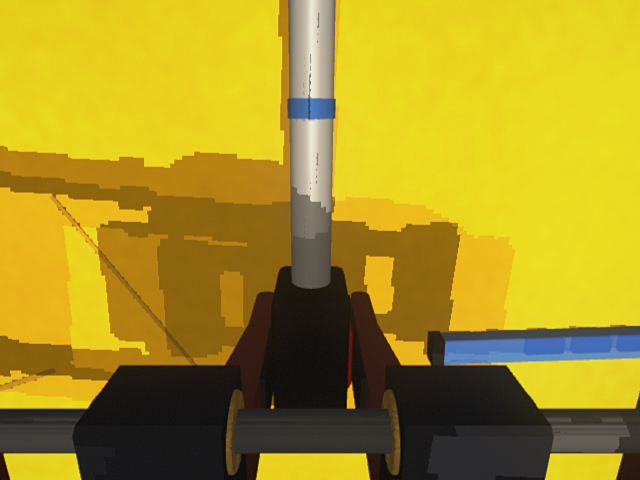

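The blue band at (312,108) is well out on the rod, the handle is squarely in the fingers and the button is in. The red bands would be above the frame, but the stop force and the 110.9 mm of travel agree.

```bash
python3 -c "
from h import *
print(order.job_done())"
```

```text
the job is handed in; nothing more can be done
None
```

I handed the job in at about 27 s: the blue reel is fully home on the spindle and released, and the gripper still holds the handle at its second stop (110.9 mm by the arm's readout, pull force rising) with the button in; the red bands were out of camera view, so I didn't see them.

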